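# Wedge a draining board off its front pads

### The arm

A 6-joint arm with a two-finger parallel gripper is mounted at the origin on a cart in front of the work surface, level with it; the furniture and walls round the work are solid. World frame = base frame: x ahead of the robot, y to its left, z up, the work surface at z = 0. Lengths are in m, angles in degrees, forces in N, time in s.
With the tool pointing down it reaches from about 0.35 to 0.875 m from the base axis. Payload 4.2 kg.
Tool frame: the origin (TCP) lies between the finger pads; the fingertips stand 14 mm ahead of it and the grasp point (between the pads) lies 5 mm behind it; z points along the fingers, y is the line along which they close (so a half turn about z gives the same grasp; the last joint's range is limited). The gripper opens to 87 mm and grips with 3 to 60 N. Pads are 19 mm wide; open, the fingers measure 117 mm over their backs; the gripper's body (75 mm by 190 mm) begins 51 mm behind the grasp point.
Start: joints at [-62.189, 22.042, 0.453, 0, -68.411, -14.817], TCP at [0.141, -0.609, 0.237] pointing down, gripper open.
Joint ranges: [-179.83, 179.83], [-69.29, 118.12], [-61.27, 80.66], [-181.25, 117.63], [-171.15, -9.14], [-177.46, 177.46]. Speed limits (degrees/s): [159.86, 159.86, 180, 180, 180, 180].

### API

Orientations are given as a 3x3 rotation matrix whose columns are the frame's x, y, z axes.
In Python, from station import * gives the robot as it stands. The module is installed in compiled form; this text tells all that it offers.
- The arm moves only by the tool play_rows, never from a script. Its argument "steps" is a list of rows, each an object of numbers: "ax", "ay", "az": the turn, a rotation vector about the tool's x, y, z in degrees; "dx", "dy", "dz": the shift along the tool's x, y, z in mm; "claw": the finger opening in mm, from 0 to 87. A call has 1 to 20 rows; each row shifts and turns the commanded pose from where the row before left it, along the tool's axes as they then stand; what a row does not reach is not made up. A row lasts 1/10 s, in which the tool goes at most 50 mm and 8.59 degrees, less where a joint would pass 70% of its speed; a pose out of reach is approached as far as the arm can. A call with a gripper value outside its range is refused whole. The fingers move at their own pace and stop on an object; the grip force is fixed at half the most. Time passes only in rows, so rows that do not move let the fingers close. It gives the time, the measured TCP pose, the force, the opening and the grip force at its end, in the units of the state.
- sense(): the state, without advancing time (a new reading comes with each control period).
- capture(name): name is "scene" or "top" or "wrist"; returns a dict with "frame" (384x512x3 uint8, blue, green, red), "range_z" (384x512 float32, m along the optical axis (not along the pixel's ray), 0 where there is no reading), "fx", "fy", "cx", "cy" (pixels), "k1" (the pictures are not rectified: a ray, as slopes to the right and down, at radius r is drawn at 1 + k1 r^2 times it, then the intrinsics apply), "xyz" and "rotation" of the camera in the world. Camera axes: x right, y down, z forward; pixel columns grow to the right and rows downward; lengths in m; the calibration is good to about 2 mm. A picture is of the moment at which its call begins.
- finish_job(): hands the job in; it is judged then, once.
The state is a dict: "time_s": time; "joints": joint angles; "joint_velocities": joint speeds; "effort": joint torques, N m; "tcp_pos": TCP position; "ee_rot": TCP orientation; "wrist_force": force on the tool from outside, world axes, zero at the start; "moment": the same for the moment, N m; "gripper_width": opening from 0.0 (shut) to 1.0 (fully open); "gripper_force": force on a finger pad.
Only numpy, scipy, OpenCV 4.12 (cv2) and the standard library are available. Lean on these libraries where they do the work, as an engineer would, in place of code of your own. Each camera call takes 0.05 s, during which the arm holds its last target. There are 200 camera calls.

### The job

The rinsed chopping board should drain to the back: take the grey levelling wedge by its block and slide it, thin end first and flat on the worktop, under the middle of the board's front edge (the long edge away from the stand's stop bar) until that edge has just lifted clear of the two front pads, about 5 mm, and finish while still holding the wedge there in the gripper. Push gently (never harder than 20 N on the board) without shoving the board askew, touch the board with nothing but the wedge, and keep the cup standing undisturbed on it. Leave the timer, the tin and the peeler where they are.

Things in the scene. Friction and masses are not known exactly. Their poses are not given: they have to be found in the camera images.
- stand: Low steel stand fixed to the worktop, ahead and left. Origin: on the worktop under its centre; x from its open front to the stop bar at its rear (push direction), z up. Rails along x at y = +-110 mm, 22 wide, 10 high; between them open worktop, free for the wedge. Four rubber pads, tops at z = 16 mm, at x = -75 and +80, y = +-110. Stop bar: front face at x = 104 mm, top at z = 36 mm.
- board: Wooden chopping board, 200 (x) x 300 (y) x 22 mm, 0.7 to 1.1 kg, lying loose on the stand's four pads, underside 16 mm above the worktop, 4 mm short of the stop bar (the push slides it back these 4 mm). Origin: centre of its underside; axes as the stand's. Front edge at x = -100 mm, 25 mm ahead of the front pads' centres; lifted there it tips about the rear pads. Friction about 0.6.
- board_front_left (a point): Point on the board's lower front edge, 120 mm to the left (+y) of its middle; z is 16 mm above the worktop while the board rests on the pads, about 21 mm when the job is done.
- board_front_right (a point): The same, 120 mm to the right (-y) of the middle.
- wedge: Loose grey plastic levelling wedge, 0.12 kg, 140 x 32 x 40 mm, flat on the worktop right of the stand. Origin: underside, below the centre of its grip block; x points to the thin end. Block: 40 (x) x 32 (y) x 40 mm high, upright sides at y = +-16. Ahead of it the top slopes straight down from 27 mm high at x = 20 mm to 3 mm at x = 120 mm.
- wedge_tip (a point): Middle of the wedge's thin end, underside, 120 mm ahead of its origin. Flat on the worktop, the wedge meets the resting board's edge where it is 16 mm high (54 mm from the tip) and lifts it 0.24 mm per mm of further push (5 mm lift at 75 mm from the tip); the push takes about 4 to 10 N.
- cup: White espresso cup with an ear, 58 x 85 x 56 mm, standing loose on the board's rear half. Origin: its underside.
- timer: Bystander: kitchen timer, 61 mm across, 53 mm high, loose.
- tuna_tin: Bystander: flat food tin, 75 mm across, 58 mm high, loose.
- peeler: Bystander: vegetable peeler, 170 x 25 x 18 mm, lying loose.
Mind the look-alikes: they are no part of the job. Leave any pink look-alike of the wedge alone. Of the things that look like the cup, the smaller one is meant.

How it is judged:
By the outcome, as a careful person would: the job done as asked, in the order asked, and still so for the second after the job is handed in, while the arm keeps its last pose, push and grip.
It also fails if it takes over 35 s, if anything falls off the work surface, if the arm or the gripper's body presses on something with over 40 N, if the wrist force passes 120 N, or if a joint passes its speed limit or range.

## Working session

There is one attempt and no reset: what is moved stays moved. The work goes in short steps, Python scripts to look and compute and a tool call to move; the robot and the scene stay as the last step left them, time stands still between calls to the robot, and variables do not carry over. Pictures are saved under pics/ and viewed, at most 10 in all, crops included, and the job is handed in when it is done.

Besides the shell and the picture viewer there is one more tool, called after "Emit:" as name([rows], argument=value, ...), one row to a line, values as JSON. play_rows: Moves the arm, as the interface text tells. Its arguments: {"type":"object","properties":{"steps":{"type":"array"}},"required":["steps"]}

```bash
mkdir -p pics; cat > h.py <<'E'
from station import *
import numpy as np, cv2
def K(c): return np.array([[c["fx"],0,c["cx"]],[0,c["fy"],c["cy"]],[0,0,1]]),np.array([c["k1"],0,0,0,0.])
def rays(c,uv):
    k,d=K(c); p=cv2.undistortPoints(np.array(uv,float).reshape(-1,1,2),k,d).reshape(-1,2)
    return np.c_[p,np.ones(len(p))]@np.array(c["rotation"]).T
def onplane(c,uv,z):
    r=rays(c,uv); o=np.array(c["xyz"]); return o+r*((z-o[2])/r[:,2:])
def cloud(c):
    h,w=c["range_z"].shape; v,u=np.mgrid[:h,:w]
    r=rays(c,np.c_[u.ravel(),v.ravel()]); return (np.array(c["xyz"])+r*c["range_z"].reshape(-1,1)).reshape(h,w,3)
E
python3 - <<'E'
from h import *
import pickle
s=sense(); print(s["time_s"],s["tcp_pos"],np.round(s["ee_rot"],3).tolist(),s["wrist_force"],s["gripper_width"])
for n in ["scene","top"]:
    c=capture(n); pickle.dump(c,open(n+".pkl","wb")); cv2.imwrite(f"pics/{n}0.png",c["frame"]); print(n,c["xyz"],np.round(c["rotation"],3).tolist(),c["k1"])
E
```

```text
0.0 [ 0.14044244 -0.60840471  0.23543866] [[-0.974, -0.225, -0.001], [-0.225, 0.974, 0.002], [0.0, 0.002, -1.0]] [ 0.14628582 -0.2058782   0.09673445] 1.001238302485558
scene [-0.54725806  0.70756174  0.92800585] [[-0.56, -0.479, 0.676], [-0.828, 0.303, -0.472], [0.021, -0.824, -0.566]] -0.005166254533010629
top [ 0.24620221 -0.00973072  1.44752949] [[-0.014, -0.983, 0.182], [-1.0, 0.014, -0.001], [-0.002, -0.182, -0.983]] -0.07118904989834134
```

View pics/top0.png

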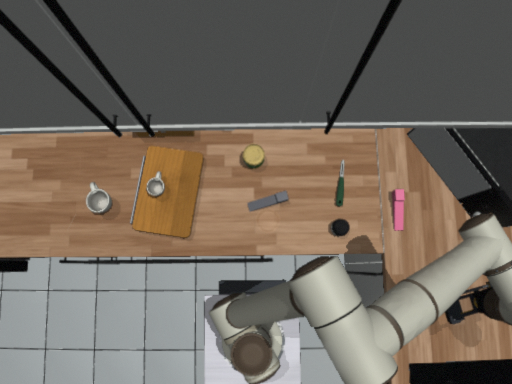

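View pics/scene0.png

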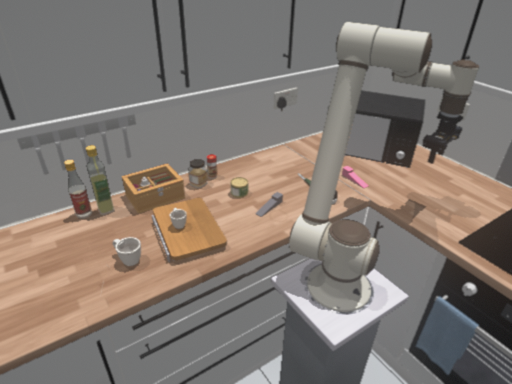

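The top view shows the board at (133–203, 147–238), with its stop bar on the left and its front edge on the right, from (203,152) to (188,238). The small cup is on it at (156,186). The grey wedge runs from its tip at (249,207) to its block at (281,198). The pink look-alike is at (399,209) and the tin at (253,156).

```bash
python3 - <<'E'
from h import *
import pickle
c=pickle.load(open("top.pkl","rb")); f=c["frame"]; P=cloud(c)
h,s,v=cv2.split(cv2.cvtColor(f,cv2.COLOR_BGR2HSV))
print("table z",np.median(P[180:240,215:240,2]), "board z",np.median(P[200:225,150:180,2]))
Z=P[...,2]
# board: height mask
m=((Z>.02)&(Z<.06)); r=np.zeros_like(m); r[135:250,120:215]=1; m=(m&r&(s>100)).astype(np.uint8)
m=cv2.morphologyEx(m,cv2.MORPH_CLOSE,np.ones((15,15)))
ct=max(cv2.findContours(m,0,cv2.CHAIN_APPROX_NONE)[0],key=cv2.contourArea).reshape(-1,2)
w=onplane(c,ct,.038)[:,:2]; print("board",cv2.minAreaRect((w*1000).astype(np.float32)))
print(cv2.boxPoints(cv2.minAreaRect((w*1000).astype(np.float32))).round(1).tolist())
# wedge: low saturation
m=(s<60); r=np.zeros_like(m); r[185:220,240:295]=1; m=(m&r).astype(np.uint8)
ct=max(cv2.findContours(m,0,cv2.CHAIN_APPROX_NONE)[0],key=cv2.contourArea).reshape(-1,2)
print("wedge px",cv2.minAreaRect(ct.astype(np.float32)))
w=onplane(c,ct,.01)[:,:2]; print("wedge z.01",cv2.boxPoints(cv2.minAreaRect((w*1000).astype(np.float32))).round(1).tolist())
ys,xs=np.nonzero(m); q=P[ys,xs]; b=q[q[:,2]>.033]; print("block top pts",len(b),b.mean(0),cv2.minAreaRect((b[:,:2]*1000).astype(np.float32)))
for n,(y0,y1,x0,x1) in dict(w=(185,220,240,295),b=(140,245,125,215)).items():
    cv2.imwrite(f"pics/c{n}.png",cv2.resize(f[y0:y1,x0:x1],None,fx=6,fy=6,interpolation=cv2.INTER_CUBIC))
c=pickle.load(open("scene.pkl","rb"));f=c["frame"];print(c["fx"])
# scene heights overhead obstacles
P=cloud(c); k=(P[...,2]>.1)&(P[...,0]>.3)&(P[...,0]<.72)&(P[...,1]<.8)&(P[...,1]>-.5); print("tall pts",k.sum())
E
```

```text
table z 0.0013837483064185196 board z 0.03736936276346636
board ((522.5159912109375, 281.0877685546875), (236.8318634033203, 357.33795166015625), 88.91961669921875)
[[341.6000061035156, 166.10000610351562], [698.9000244140625, 159.3000030517578], [703.4000244140625, 396.1000061035156], [346.1000061035156, 402.8999938964844]]
wedge px ((267.6499938964844, 200.94998168945312), (9.803059577941895, 41.10960388183594), 71.56504821777344)
wedge z.01 [[427.70001220703125, 1.2999999523162842], [471.3999938964844, -135.39999389648438], [504.20001220703125, -124.9000015258789], [460.5, 11.800000190734863]]
block top pts 105 [ 0.47735472 -0.10625569  0.04126783] ((477.04681396484375, -103.0547866821289), (30.069435119628906, 46.9898567199707), 13.306797981262207)
384.19780572167116
tall pts 36384
```

```bash
python3 - <<'E'
from h import *
import pickle
for n,(y0,y1,x0,x1) in dict(top=(135,250,120,215),scene=(190,265,140,235)).items():
    c=pickle.load(open(n+".pkl","rb")); f=c["frame"]; P=cloud(c); Z=P[...,2]
    h,s,v=cv2.split(cv2.cvtColor(f,cv2.COLOR_BGR2HSV))
    m=((s>150)&(h>8)&(h<25)&(Z>.028)&(Z<.046)).astype(np.uint8); r=np.zeros_like(m); r[y0:y1,x0:x1]=1; m*=r
    m=cv2.morphologyEx(m,cv2.MORPH_OPEN,np.ones((3,3)))
    ct=max(cv2.findContours(m,0,cv2.CHAIN_APPROX_NONE)[0],key=cv2.contourArea).reshape(-1,2)
    w=onplane(c,ct,.038)[:,:2]*1000; R=cv2.minAreaRect(w.astype(np.float32)); print(n,len(ct),R,cv2.boxPoints(R).round(1).tolist())
    o=f.copy(); cv2.drawContours(o,[ct.reshape(-1,1,2)],-1,(255,0,0),1)
    cv2.imwrite(f"pics/b_{n}.png",cv2.resize(o[y0:y1,x0:x1],None,fx=5,fy=5,interpolation=cv2.INTER_NEAREST))
E
python3 - <<'E'
import cv2,numpy as np
a=cv2.imread('pics/b_top.png');b=cv2.imread('pics/b_scene.png')
a=cv2.resize(a,(390,472));b=cv2.resize(b,(400,316));o=np.zeros((480,800,3),np.uint8);o[:472,:390]=a;o[:316,400:800]=b;cv2.imwrite('pics/bb.png',o)
E
```

```text
top 286 ((502.51434326171875, 281.2508850097656), (199.01565551757812, 297.3468322753906), 80.75558471679688) [[339.79998779296875, 206.89999389648438], [633.2999877929688, 159.1999969482422], [665.2000122070312, 355.6000061035156], [371.79998779296875, 403.3999938964844]]Traceback (most recent call last):
  File "<stdin>", line 8, in <module>
ValueError: max() iterable argument is empty
[ WARN:0@0.028] global loadsave.cpp:275 findDecoder imread_('pics/b_scene.png'): can't open/read file: check file path/integrity
Traceback (most recent call last):
cv2.error: OpenCV(4.12.0) /io/opencv/modules/imgproc/src/resize.cpp:4208: error: (-215:Assertion failed) !ssize.empty() in function 'resize'
```

Emit:
play_rows([
  {"dx": -10, "dy": 10, "dz": -2},
  {"dx": -20, "dy": 20, "dz": -4},
  {"dx": -27, "dy": 26, "dz": -4},
  {"dx": -27, "dy": 26, "dz": -4},
  {"dx": -27, "dy": 26, "dz": -4},
  {"dx": -27, "dy": 26, "dz": -4},
  {"dx": -27, "dy": 26, "dz": -4},
  {"dx": -27, "dy": 26, "dz": -4},
  {"dx": -27, "dy": 26},
  {"dx": -27, "dy": 26},
  {"dx": -27, "dy": 26},
  {"dx": -27, "dy": 26},
  {"dx": -27, "dy": 26},
  {"dx": -27, "dy": 26},
  {"dx": -27, "dy": 26},
  {"dx": -27, "dy": 26},
  {"dx": -20, "dy": 20},
  {"dx": -12, "dy": 10},
  {},
])

```text
invalid input at $.steps[0]: expected keys ax, ay, az, dx, dy, dz, claw
```

Emit:
play_rows([
  {"az": -4},
  {"az": -7},
  {"az": -8},
  {"az": -8},
  {"az": -8},
  {"az": -8},
  {"az": -8},
  {"az": -8},
  {"az": -8},
  {"az": -8},
  {"az": -8},
  {"az": -7},
  {"az": -5},
  {},
])

```text
invalid input at $.steps[0]: expected keys ax, ay, az, dx, dy, dz, claw
```

```bash
python3 - <<'E'
from h import *
import pickle
s=sense(); print(s["time_s"],s["tcp_pos"],np.round(s["ee_rot"],4).tolist(),s["wrist_force"],np.round(s["joints"],1))
for n in ["wrist"]:
    c=capture(n); pickle.dump(c,open(n+".pkl","wb")); cv2.imwrite(f"pics/{n}0.png",c["frame"]); print(n,c["xyz"],np.round(c["rotation"],3).tolist(),c["k1"],c["fx"])
E
```

```text
0.1 [ 0.14043992 -0.60848629  0.2355659 ] [[-0.9744, -0.2247, -0.0006], [-0.2247, 0.9744, 0.0019], [0.0001, 0.002, -1.0]] [-0.33149505 -0.14031675  0.15699866] [-62.2  22.1   0.4  -0.  -68.4 -14.8]
wrist [ 0.0750625  -0.62371187  0.38359137] [[-0.225, 0.944, 0.24], [0.974, 0.217, 0.057], [0.002, 0.247, -0.969]] -0.0675400680293709 339.97809093792205
```

View pics/wrist0.png

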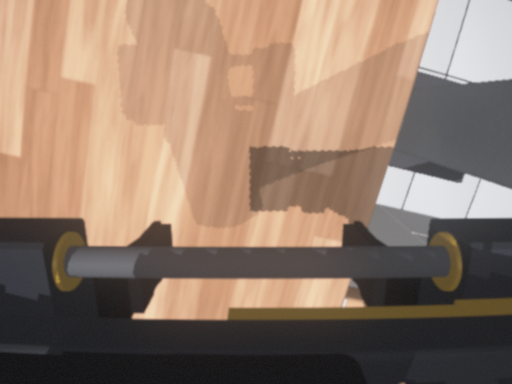

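The wrist view shows only worktop and the gripper, because the call was refused: every row needs all the keys. I'll send it again with them.

Emit:
play_rows([
  {"dx": -10, "dy": 11, "dz": 0, "ax": 0, "ay": 0, "az": 0, "claw": 87},
  {"dx": -20, "dy": 23, "dz": 0, "ax": 0, "ay": 0, "az": 0, "claw": 87},
  {"dx": -26, "dy": 30, "dz": -3, "ax": 0, "ay": 0, "az": 0, "claw": 87},
  {"dx": -26, "dy": 30, "dz": -3, "ax": 0, "ay": 0, "az": 0, "claw": 87},
  {"dx": -26, "dy": 30, "dz": -3, "ax": 0, "ay": 0, "az": 0, "claw": 87},
  {"dx": -26, "dy": 30, "dz": -3, "ax": 0, "ay": 0, "az": 0, "claw": 87},
  {"dx": -26, "dy": 30, "dz": -3, "ax": 0, "ay": 0, "az": 0, "claw": 87},
  {"dx": -26, "dy": 30, "dz": -3, "ax": 0, "ay": 0, "az": 0, "claw": 87},
  {"dx": -26, "dy": 30, "dz": -3, "ax": 0, "ay": 0, "az": 0, "claw": 87},
  {"dx": -26, "dy": 30, "dz": -3, "ax": 0, "ay": 0, "az": 0, "claw": 87},
  {"dx": -26, "dy": 30, "dz": -3, "ax": 0, "ay": 0, "az": 0, "claw": 87},
  {"dx": -26, "dy": 30, "dz": -3, "ax": 0, "ay": 0, "az": 0, "claw": 87},
  {"dx": -26, "dy": 30, "dz": -3, "ax": 0, "ay": 0, "az": 0, "claw": 87},
  {"dx": -26, "dy": 30, "dz": -3, "ax": 0, "ay": 0, "az": 0, "claw": 87},
  {"dx": -26, "dy": 30, "dz": -3, "ax": 0, "ay": 0, "az": 0, "claw": 87},
  {"dx": -26, "dy": 30, "dz": -3, "ax": 0, "ay": 0, "az": 0, "claw": 87},
  {"dx": -26, "dy": 30, "dz": -3, "ax": 0, "ay": 0, "az": 0, "claw": 87},
  {"dx": -10, "dy": 13, "dz": 0, "ax": 0, "ay": 0, "az": 0, "claw": 87},
  {"dx": -4, "dy": 6, "dz": 0, "ax": 0, "ay": 0, "az": 0, "claw": 87},
])

```text
time_s: 2.05
tcp_pos: [0.4502, -0.0198, 0.2812]
ee_rot: [[-0.974, -0.227, -0.001], [-0.227, 0.974, 0.0], [0.001, 0.0, -1.0]]
wrist_force: [0.2, -0.0, 0.2]
gripper_width: 0.997
gripper_force: 0.0
```

Emit:
play_rows([
  {"dx": 0, "dy": 0, "dz": 0, "ax": 0, "ay": 0, "az": -4, "claw": 87},
  {"dx": 0, "dy": 0, "dz": 0, "ax": 0, "ay": 0, "az": -7, "claw": 87},
  {"dx": 0, "dy": 0, "dz": 0, "ax": 0, "ay": 0, "az": -8, "claw": 87},
  {"dx": 0, "dy": 0, "dz": 0, "ax": 0, "ay": 0, "az": -8, "claw": 87},
  {"dx": 0, "dy": 0, "dz": 0, "ax": 0, "ay": 0, "az": -8, "claw": 87},
  {"dx": 0, "dy": 0, "dz": 0, "ax": 0, "ay": 0, "az": -8, "claw": 87},
  {"dx": 0, "dy": 0, "dz": 0, "ax": 0, "ay": 0, "az": -8, "claw": 87},
  {"dx": 0, "dy": 0, "dz": 0, "ax": 0, "ay": 0, "az": -8, "claw": 87},
  {"dx": 0, "dy": 0, "dz": 0, "ax": 0, "ay": 0, "az": -8, "claw": 87},
  {"dx": 0, "dy": 0, "dz": 0, "ax": 0, "ay": 0, "az": -8, "claw": 87},
  {"dx": 0, "dy": 0, "dz": 0, "ax": 0, "ay": 0, "az": -8, "claw": 87},
  {"dx": 0, "dy": 0, "dz": 0, "ax": 0, "ay": 0, "az": -7, "claw": 87},
  {"dx": 0, "dy": 0, "dz": 0, "ax": 0, "ay": 0, "az": -5, "claw": 87},
  {"dx": 0, "dy": 0, "dz": 0, "ax": 0, "ay": 0, "az": 0, "claw": 87},
  {"dx": 0, "dy": 0, "dz": 0, "ax": 0, "ay": 0, "az": 0, "claw": 87},
])

```text
time_s: 3.55
tcp_pos: [0.4497, -0.0219, 0.2814]
ee_rot: [[0.306, -0.952, -0.0], [-0.952, -0.306, -0.0], [-0.0, 0.0, -1.0]]
wrist_force: [0.6, -0.7, -0.3]
gripper_width: 1.003
gripper_force: 0.0
```

```bash
python3 - <<'E'
from h import *
import pickle
s=sense(); print(s["time_s"],s["tcp_pos"],np.round(s["ee_rot"],4).tolist(),s["wrist_force"],np.round(s["joints"],1))
for n in ["wrist"]:
    c=capture(n); pickle.dump(c,open(n+".pkl","wb")); cv2.imwrite(f"pics/{n}1.png",c["frame"]); print(n,c["xyz"],np.round(c["rotation"],3).tolist(),c["k1"],c["fx"])
E
```

```text
3.55 [ 0.44968004 -0.02189155  0.28144624] [[0.3062, -0.952, -0.0004], [-0.952, -0.3062, -0.0], [-0.0001, 0.0004, -1.0]] [ 0.63908596 -0.66294022 -0.3259347 ] [ 18.    2.8 -18.2  -0.  -69.1  -0.2]
wrist [ 0.47035364 -0.0856985   0.42944812] [[-0.952, -0.297, -0.076], [-0.306, 0.922, 0.235], [0.0, 0.247, -0.969]] -0.0675400680293709 339.97809093792205
```

View pics/wrist1.png

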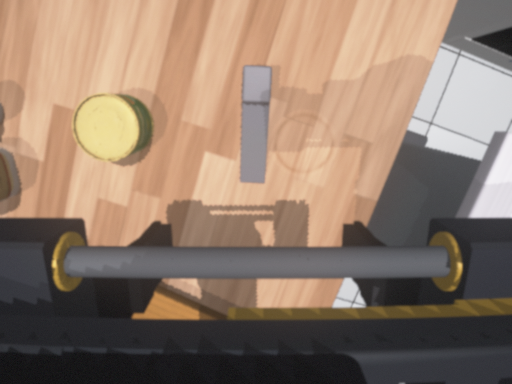

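The wrist view shows the wedge, with its block top at about (243–272, 66–102) and its thin end at (240–266, 183). The tin is to the left at (110,127), and a corner of the board shows at (180,305).

```bash
python3 - <<'E'
from h import *
import pickle
c=pickle.load(open("wrist.pkl","rb")); f=c["frame"]; P=cloud(c); Z=P[...,2]
h,s,v=cv2.split(cv2.cvtColor(f,cv2.COLOR_BGR2HSV))
m=(s<70).astype(np.uint8); r=np.zeros_like(m); r[55:195,225:285]=1; m*=r
m=cv2.morphologyEx(m,cv2.MORPH_OPEN,np.ones((3,3)))
ct=max(cv2.findContours(m,0,cv2.CHAIN_APPROX_NONE)[0],key=cv2.contourArea).reshape(-1,2)
mm=np.zeros_like(m); cv2.drawContours(mm,[ct.reshape(-1,1,2)],-1,1,-1)
q=P[mm>0]
print("table",np.median(Z[100:200,170:220]),"blocktop",np.median(Z[75:92,250:265]))
b=(mm>0)&(Z>.034); ys,xs=np.nonzero(b)
w=onplane(c,np.c_[xs,ys],.04)[:,:2]*1000; R=cv2.minAreaRect(w.astype(np.float32)); print("block",R,cv2.boxPoints(R).round(1).tolist())
# side lines / axis: per row mid of contour mask on slope: use rows, height by depth
for row in range(70,184,12):
    x=np.nonzero(mm[row])[0]; 
    if len(x)==0: continue
    z=np.clip(np.median(Z[row,x]),0,.04); L=onplane(c,[[x[0]-.5,row],[x[-1]+.5,row]],z); print(row,x[0],x[-1],round(float(z),4),(L.mean(0)*1000).round(1)[:2], round(1000*np.linalg.norm(L[0]-L[1]),1))
yy=np.nonzero(mm)[0].max(); x=np.nonzero(mm[yy-1])[0]; print("tip",yy,(onplane(c,[[x.mean(),yy+.5]],.002)*1000).round(1))
# tin top
E
```

```text
table -0.0001322111723121855 blocktop 0.039843567564002924
block ((464.61297607421875, -66.06355285644531), (31.805809020996094, 128.27243041992188), 17.32135581970215) [[430.29998779296875, -9.600000381469727], [468.5, -132.0], [498.8999938964844, -122.5999984741211], [460.70001220703125, -0.10000000149011612]]
70 243 271 0.04 [ 481.7 -122.5] 31.7
82 242 271 0.0399 [ 478.4 -110.2] 33.0
94 242 270 0.0397 [475.  -97.9] 32.1
106 242 269 0.0261 [471.5 -85.3] 32.3
118 242 268 0.0225 [467.9 -72. ] 31.7
130 241 267 0.0189 [464.7 -58.1] 32.2
142 241 267 0.0159 [460.3 -44.2] 32.7
154 240 266 0.0119 [456.9 -29.4] 33.3
166 240 265 0.008 [452.8 -14.2] 32.6
178 240 264 0.0048 [448.5   1.3] 31.9
tip 183 [[445.6   8.6   2. ]]
```

Emit:
play_rows([
  {"dx": 15, "dy": 0, "dz": 0, "ax": 0, "ay": 0, "az": 0, "claw": 87},
  {"dx": 30, "dy": 0, "dz": 0, "ax": 0, "ay": 0, "az": 0, "claw": 87},
  {"dx": 30, "dy": 0, "dz": 0, "ax": 0, "ay": 0, "az": 0, "claw": 87},
  {"dx": 14.4, "dy": 0, "dz": 0, "ax": 0, "ay": 0, "az": 0, "claw": 87},
  {"dx": 0, "dy": 0, "dz": 10, "ax": 0, "ay": 0, "az": 2.5, "claw": 87},
  {"dx": 0, "dy": 0, "dz": 25, "ax": 0, "ay": 0, "az": 0, "claw": 87},
  {"dx": 0, "dy": 0, "dz": 35, "ax": 0, "ay": 0, "az": 0, "claw": 87},
  {"dx": 0, "dy": 0, "dz": 35, "ax": 0, "ay": 0, "az": 0, "claw": 87},
  {"dx": 0, "dy": 0, "dz": 35, "ax": 0, "ay": 0, "az": 0, "claw": 87},
  {"dx": 0, "dy": 0, "dz": 30, "ax": 0, "ay": 0, "az": 0, "claw": 87},
  {"dx": 0, "dy": 0, "dz": 20, "ax": 0, "ay": 0, "az": 0, "claw": 87},
  {"dx": 0, "dy": 0, "dz": 10, "ax": 0, "ay": 0, "az": 0, "claw": 87},
  {"dx": 0, "dy": 0, "dz": 0, "ax": 0, "ay": 0, "az": 0, "claw": 87},
])

```text
time_s: 4.9
tcp_pos: [0.4772, -0.1065, 0.0805]
ee_rot: [[0.266, -0.964, -0.003], [-0.964, -0.266, -0.0], [-0.0, 0.003, -1.0]]
wrist_force: [-0.5, 0.0, 0.0]
gripper_width: 0.999
gripper_force: 0.0
```

```bash
python3 - <<'E'
from h import *
import pickle
s=sense(); print(s["time_s"],s["tcp_pos"],np.round(s["ee_rot"],4).tolist(),s["wrist_force"])
c=capture("wrist"); pickle.dump(c,open("wrist2.pkl","wb")); cv2.imwrite(f"pics/wrist2.png",c["frame"])
E
```

```text
4.9 [ 0.47720448 -0.10647139  0.08049126] [[0.2663, -0.9639, -0.0029], [-0.9639, -0.2663, -0.0003], [-0.0005, 0.0029, -1.0]] [-0.54289244  0.00717298  0.04387251]
```

View pics/wrist2.png

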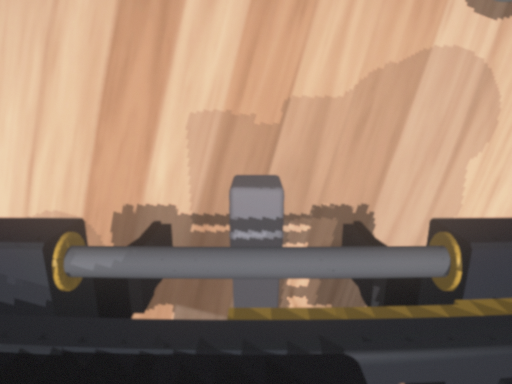

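The block is centred between the fingers and lined up with them, at (230–283, 177–310). I'll descend and close.

Emit:
play_rows([
  {"dx": 0, "dy": 0, "dz": 15, "ax": 0, "ay": 0, "az": 0, "claw": 87},
  {"dx": 0, "dy": 0, "dz": 20, "ax": 0, "ay": 0, "az": 0, "claw": 87},
  {"dx": 0, "dy": 0, "dz": 15, "ax": 0, "ay": 0, "az": 0, "claw": 87},
  {"dx": 0, "dy": 0, "dz": 8, "ax": 0, "ay": 0, "az": 0, "claw": 87},
  {"dx": 0, "dy": 0, "dz": 2.5, "ax": 0, "ay": 0, "az": 0, "claw": 87},
  {"dx": 0, "dy": 0, "dz": 0, "ax": 0, "ay": 0, "az": 0, "claw": 60},
  {"dx": 0, "dy": 0, "dz": 0, "ax": 0, "ay": 0, "az": 0, "claw": 45},
  {"dx": 0, "dy": 0, "dz": 0, "ax": 0, "ay": 0, "az": 0, "claw": 36},
  {"dx": 0, "dy": 0, "dz": 0, "ax": 0, "ay": 0, "az": 0, "claw": 20},
  {"dx": 0, "dy": 0, "dz": 0, "ax": 0, "ay": 0, "az": 0, "claw": 20},
  {"dx": 0, "dy": 0, "dz": 0, "ax": 0, "ay": 0, "az": 0, "claw": 20},
  {"dx": 0, "dy": 0, "dz": 0, "ax": 0, "ay": 0, "az": 0, "claw": 20},
  {"dx": 0, "dy": 0, "dz": 0, "ax": 0, "ay": 0, "az": 0, "claw": 20},
  {"dx": 0, "dy": 0, "dz": 0, "ax": 0, "ay": 0, "az": 0, "claw": 20},
])

```text
time_s: 6.35
tcp_pos: [0.4779, -0.1063, 0.021]
ee_rot: [[0.267, -0.964, -0.0], [-0.964, -0.267, -0.0], [-0.0, 0.0, -1.0]]
wrist_force: [-0.6, -0.1, 0.6]
gripper_width: 0.366
gripper_force: 30.0
```

```bash
python3 - <<'E'
from h import *
import pickle
c=pickle.load(open("wrist.pkl","rb")); print("tin wrist",onplane(c,[[75,127],[144,127],[108,94],[108,160]],.058).round(3).tolist())
c=pickle.load(open("top.pkl","rb")); print("tin top",onplane(c,[[253.5,155.5]],.058).round(3).tolist())
# board front edge in the top view, lateral 2nd check: front edge line in mask
f=c["frame"]; Z=cloud(c)[...,2]; h,s,v=cv2.split(cv2.cvtColor(f,cv2.COLOR_BGR2HSV))
m=(s>150)&(h>8)&(h<25)&(Z>.028)&(Z<.046)
rows=range(158,232,4); uv=[[np.nonzero(m[r,:215])[0].max()+.5,r] for r in rows]; w=onplane(c,uv,.038)*1000
vx=cv2.fitLine(w[:,:2].astype(np.float32),cv2.DIST_HUBER,0,.01,.01).ravel(); print(vx,"push heading",np.degrees(np.arctan2(vx[1],vx[0]))%180+90)
E
```

```text
tin wrist [[0.654, -0.005, 0.058], [0.58, -0.028, 0.058], [0.626, -0.05, 0.058], [0.611, 0.02, 0.058]]
tin top [[0.617, -0.014, 0.058]]
[ 9.8693967e-01 -1.6109020e-01  4.9132590e+02  1.8234055e+02] push heading 260.7298
```

Emit:
play_rows([
  {"dx": 0, "dy": 0, "dz": -2, "ax": 0, "ay": 0, "az": 0, "claw": 20},
  {"dx": 0, "dy": 0, "dz": 0, "ax": 0, "ay": 0, "az": 4, "claw": 20},
  {"dx": 0, "dy": 0, "dz": 0, "ax": 0, "ay": 0, "az": 6, "claw": 20},
  {"dx": 0, "dy": 0, "dz": 0, "ax": 0, "ay": 0, "az": 6, "claw": 20},
  {"dx": 0, "dy": 0, "dz": 0, "ax": 0, "ay": 0, "az": 6, "claw": 20},
  {"dx": 0, "dy": 0, "dz": 0, "ax": 0, "ay": 0, "az": 2.7, "claw": 20},
  {"dx": -8, "dy": 2, "dz": 0, "ax": 0, "ay": 0, "az": 0, "claw": 20},
  {"dx": -15, "dy": 4, "dz": 0, "ax": 0, "ay": 0, "az": 0, "claw": 20},
  {"dx": -20, "dy": 5, "dz": 0, "ax": 0, "ay": 0, "az": 0, "claw": 20},
  {"dx": -20, "dy": 5, "dz": 0, "ax": 0, "ay": 0, "az": 0, "claw": 20},
  {"dx": -20, "dy": 5, "dz": 0, "ax": 0, "ay": 0, "az": 0, "claw": 20},
  {"dx": -20, "dy": 5, "dz": 0, "ax": 0, "ay": 0, "az": 0, "claw": 20},
  {"dx": -20, "dy": 5, "dz": 0, "ax": 0, "ay": 0, "az": 0, "claw": 20},
  {"dx": -15, "dy": 4, "dz": 0, "ax": 0, "ay": 0, "az": 0, "claw": 20},
  {"dx": -9.4, "dy": 3, "dz": 0, "ax": 0, "ay": 0, "az": 0, "claw": 20},
  {"dx": 0, "dy": 0, "dz": 0, "ax": 0, "ay": 0, "az": 0, "claw": 20},
  {"dx": 0, "dy": 0, "dz": 0, "ax": 0, "ay": 0, "az": 0, "claw": 20},
])

```text
time_s: 8.05
tcp_pos: [0.4638, 0.0453, 0.023]
ee_rot: [[-0.159, -0.987, -0.0], [-0.987, 0.159, -0.0], [0.0, 0.0, -1.0]]
wrist_force: [0.1, -0.8, -0.1]
gripper_width: 0.366
gripper_force: 30.0
```

```bash
python3 - <<'E'
from h import *
import pickle
s=sense(); print(s["time_s"],s["tcp_pos"],np.round(s["ee_rot"],4).tolist(),s["wrist_force"],s["gripper_width"])
for n in ["scene","top"]:
    c=capture(n); pickle.dump(c,open(n+"2.pkl","wb"))
    y0,y1,x0,x1=(170,270,140,290) if n=="scene" else (130,260,120,300)
    cv2.imwrite(f"pics/{n}2.png",cv2.resize(c["frame"][y0:y1,x0:x1],None,fx=4,fy=4,interpolation=cv2.INTER_CUBIC))
E
```

```text
8.05 [0.46381151 0.0452572  0.02302011] [[-0.1593, -0.9872, -0.0003], [-0.9872, 0.1593, -0.0001], [0.0002, 0.0003, -1.0]] [ 0.1283203  -0.82382011 -0.07330036] 0.3662135792337946
```

View pics/top2.png

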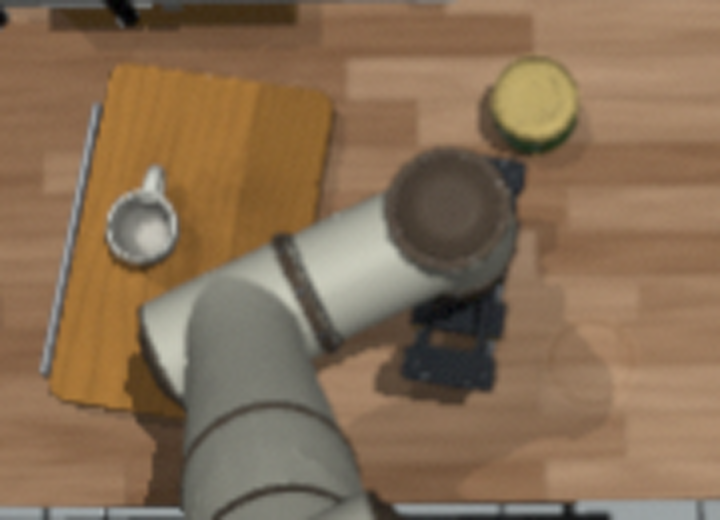

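View pics/scene2.png

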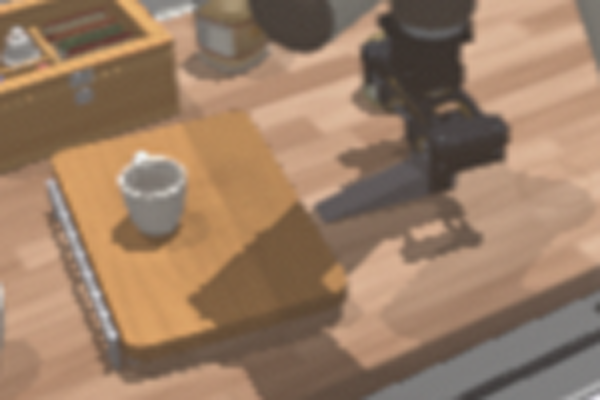

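Both views show the wedge held flat with its tip just in front of the board edge. It is at (320,215) in the scene crop, aimed at the edge's middle, and the cup and tin haven't moved. I'll lower it and approach.

Emit:
play_rows([
  {"dx": 0, "dy": 0, "dz": 1, "ax": 0, "ay": 0, "az": 0, "claw": 20},
  {"dx": 0, "dy": 0, "dz": 1, "ax": 0, "ay": 0, "az": 0, "claw": 20},
  {"dx": -4, "dy": 0, "dz": 0, "ax": 0, "ay": 0, "az": 0, "claw": 20},
  {"dx": -7, "dy": 0, "dz": 0, "ax": 0, "ay": 0, "az": 0, "claw": 20},
  {"dx": -8, "dy": 0, "dz": 0, "ax": 0, "ay": 0, "az": 0, "claw": 20},
  {"dx": -8, "dy": 0, "dz": 0, "ax": 0, "ay": 0, "az": 0, "claw": 20},
  {"dx": -8, "dy": 0, "dz": 0, "ax": 0, "ay": 0, "az": 0, "claw": 20},
  {"dx": -8, "dy": 0, "dz": 0, "ax": 0, "ay": 0, "az": 0, "claw": 20},
  {"dx": -7, "dy": 0, "dz": 0, "ax": 0, "ay": 0, "az": 0, "claw": 20},
  {"dx": -6, "dy": 0, "dz": 0, "ax": 0, "ay": 0, "az": 0, "claw": 20},
  {"dx": -4, "dy": 0, "dz": 0, "ax": 0, "ay": 0, "az": 0, "claw": 20},
  {"dx": -3, "dy": 0, "dz": 0, "ax": 0, "ay": 0, "az": 0, "claw": 20},
  {"dx": -2, "dy": 0, "dz": 0, "ax": 0, "ay": 0, "az": 0, "claw": 20},
  {"dx": -1, "dy": 0, "dz": 0, "ax": 0, "ay": 0, "az": 0, "claw": 20},
  {"dx": 0, "dy": 0, "dz": 0, "ax": 0, "ay": 0, "az": 0, "claw": 20},
])

```text
time_s: 9.65
tcp_pos: [0.4746, 0.1105, 0.021]
ee_rot: [[-0.16, -0.987, 0.0], [-0.987, 0.16, 0.0], [-0.0, -0.0, -1.0]]
wrist_force: [0.5, 0.1, 0.4]
gripper_width: 0.366
gripper_force: 30.0
```

Emit:
play_rows([
  {"dx": -1, "dy": 0, "dz": 0, "ax": 0, "ay": 0, "az": 0, "claw": 20},
  {"dx": -1, "dy": 0, "dz": 0, "ax": 0, "ay": 0, "az": 0, "claw": 20},
  {"dx": 0, "dy": 0, "dz": 0, "ax": 0, "ay": 0, "az": 0, "claw": 20},
])

```text
time_s: 9.95
tcp_pos: [0.475, 0.1125, 0.021]
ee_rot: [[-0.16, -0.987, 0.0], [-0.987, 0.16, 0.0], [-0.0, -0.0, -1.0]]
wrist_force: [-0.2, -0.0, 0.1]
gripper_width: 0.365
gripper_force: 30.0
```

Emit:
play_rows([
  {"dx": -1, "dy": 0, "dz": 0, "ax": 0, "ay": 0, "az": 0, "claw": 20},
  {"dx": -1, "dy": 0, "dz": 0, "ax": 0, "ay": 0, "az": 0, "claw": 20},
  {"dx": 0, "dy": 0, "dz": 0, "ax": 0, "ay": 0, "az": 0, "claw": 20},
])

```text
time_s: 10.25
tcp_pos: [0.4753, 0.1146, 0.0211]
ee_rot: [[-0.16, -0.987, 0.0], [-0.987, 0.16, 0.0], [-0.0, -0.0, -1.0]]
wrist_force: [0.2, -0.2, -0.9]
gripper_width: 0.372
gripper_force: 30.0
```

Emit:
play_rows([
  {"dx": -1, "dy": 0, "dz": 0, "ax": 0, "ay": 0, "az": 0, "claw": 20},
  {"dx": -1, "dy": 0, "dz": 0, "ax": 0, "ay": 0, "az": 0, "claw": 20},
  {"dx": 0, "dy": 0, "dz": 0, "ax": 0, "ay": 0, "az": 0, "claw": 20},
])

```text
time_s: 10.55
tcp_pos: [0.4756, 0.1166, 0.0211]
ee_rot: [[-0.16, -0.987, 0.0], [-0.987, 0.16, 0.0], [-0.0, -0.0, -1.0]]
wrist_force: [-0.1, -0.1, -0.6]
gripper_width: 0.366
gripper_force: 30.0
```

Emit:
play_rows([
  {"dx": -1, "dy": 0, "dz": 0, "ax": 0, "ay": 0, "az": 0, "claw": 20},
  {"dx": 0, "dy": 0, "dz": 0, "ax": 0, "ay": 0, "az": 0, "claw": 20},
])

```text
time_s: 10.75
tcp_pos: [0.4757, 0.1175, 0.0211]
ee_rot: [[-0.16, -0.987, 0.0], [-0.987, 0.16, 0.0], [-0.0, -0.0, -1.0]]
wrist_force: [-0.8, -0.6, -1.7]
gripper_width: 0.365
gripper_force: 30.0
```

Emit:
play_rows([
  {"dx": -1, "dy": 0, "dz": 0, "ax": 0, "ay": 0, "az": 0, "claw": 20},
  {"dx": 0, "dy": 0, "dz": 0, "ax": 0, "ay": 0, "az": 0, "claw": 20},
])

```text
time_s: 10.95
tcp_pos: [0.4759, 0.1185, 0.021]
ee_rot: [[-0.16, -0.987, 0.0], [-0.987, 0.16, 0.0], [-0.0, -0.0, -1.0]]
wrist_force: [1.0, 0.6, -1.2]
gripper_width: 0.37
gripper_force: 30.0
```

Emit:
play_rows([
  {"dx": -1, "dy": 0, "dz": 0, "ax": 0, "ay": 0, "az": 0, "claw": 20},
  {"dx": 0, "dy": 0, "dz": 0, "ax": 0, "ay": 0, "az": 0, "claw": 20},
])

```text
time_s: 11.15
tcp_pos: [0.4761, 0.1194, 0.0211]
ee_rot: [[-0.16, -0.987, 0.0], [-0.987, 0.16, 0.0], [-0.0, -0.0, -1.0]]
wrist_force: [-0.4, 0.3, -1.1]
gripper_width: 0.365
gripper_force: 30.0
```

Emit:
play_rows([
  {"dx": -1, "dy": 0, "dz": 0, "ax": 0, "ay": 0, "az": 0, "claw": 20},
  {"dx": 0, "dy": 0, "dz": 0, "ax": 0, "ay": 0, "az": 0, "claw": 20},
])

```text
time_s: 11.35
tcp_pos: [0.4762, 0.1204, 0.0211]
ee_rot: [[-0.16, -0.987, 0.0], [-0.987, 0.16, 0.0], [-0.0, -0.0, -1.0]]
wrist_force: [-0.4, -0.5, -0.9]
gripper_width: 0.363
gripper_force: 30.0
```

Emit:
play_rows([
  {"dx": -1, "dy": 0, "dz": 0, "ax": 0, "ay": 0, "az": 0, "claw": 20},
  {"dx": 0, "dy": 0, "dz": 0, "ax": 0, "ay": 0, "az": 0, "claw": 20},
])

```text
time_s: 11.55
tcp_pos: [0.4761, 0.121, 0.021]
ee_rot: [[-0.16, -0.987, -0.001], [-0.987, 0.16, -0.0], [0.001, 0.001, -1.0]]
wrist_force: [-1.0, -2.4, 1.2]
gripper_width: 0.362
gripper_force: 30.0
```

Emit:
play_rows([
  {"dx": -1, "dy": 0, "dz": 0, "ax": 0, "ay": 0, "az": 0, "claw": 20},
  {"dx": 0, "dy": 0, "dz": 0, "ax": 0, "ay": 0, "az": 0, "claw": 20},
])

```text
time_s: 11.75
tcp_pos: [0.476, 0.1214, 0.021]
ee_rot: [[-0.16, -0.987, -0.001], [-0.987, 0.16, -0.001], [0.001, 0.001, -1.0]]
wrist_force: [-1.0, -5.6, 0.4]
gripper_width: 0.364
gripper_force: 30.0
```

Emit:
play_rows([
  {"dx": -1, "dy": 0, "dz": 0, "ax": 0, "ay": 0, "az": 0, "claw": 20},
  {"dx": 0, "dy": 0, "dz": 0, "ax": 0, "ay": 0, "az": 0, "claw": 20},
])

```text
time_s: 11.95
tcp_pos: [0.4759, 0.1221, 0.021]
ee_rot: [[-0.161, -0.987, -0.002], [-0.987, 0.161, -0.002], [0.002, 0.002, -1.0]]
wrist_force: [0.2, -5.6, 3.0]
gripper_width: 0.364
gripper_force: 30.0
```

Emit:
play_rows([
  {"dx": -1, "dy": 0, "dz": 0, "ax": 0, "ay": 0, "az": 0, "claw": 20},
  {"dx": 0, "dy": 0, "dz": 0, "ax": 0, "ay": 0, "az": 0, "claw": 20},
])

```text
time_s: 12.15
tcp_pos: [0.4758, 0.1228, 0.021]
ee_rot: [[-0.161, -0.987, -0.003], [-0.987, 0.161, -0.002], [0.003, 0.002, -1.0]]
wrist_force: [-0.5, -7.1, 2.9]
gripper_width: 0.363
gripper_force: 30.0
```

Emit:
play_rows([
  {"dx": -1, "dy": 0, "dz": 0, "ax": 0, "ay": 0, "az": 0, "claw": 20},
  {"dx": 0, "dy": 0, "dz": 0, "ax": 0, "ay": 0, "az": 0, "claw": 20},
])

```text
time_s: 12.35
tcp_pos: [0.4758, 0.1236, 0.021]
ee_rot: [[-0.161, -0.987, -0.003], [-0.987, 0.161, -0.002], [0.003, 0.003, -1.0]]
wrist_force: [-0.4, -8.0, 3.4]
gripper_width: 0.364
gripper_force: 30.0
```

Emit:
play_rows([
  {"dx": -1, "dy": 0, "dz": 0, "ax": 0, "ay": 0, "az": 0, "claw": 20},
  {"dx": -1, "dy": 0, "dz": 0, "ax": 0, "ay": 0, "az": 0, "claw": 20},
  {"dx": -1, "dy": 0, "dz": 0, "ax": 0, "ay": 0, "az": 0, "claw": 20},
  {"dx": 0, "dy": 0, "dz": 0, "ax": 0, "ay": 0, "az": 0, "claw": 20},
])

```text
time_s: 12.75
tcp_pos: [0.4759, 0.1261, 0.021]
ee_rot: [[-0.161, -0.987, -0.004], [-0.987, 0.161, -0.003], [0.004, 0.003, -1.0]]
wrist_force: [-0.7, -8.6, 4.0]
gripper_width: 0.369
gripper_force: 30.0
```

Emit:
play_rows([
  {"dx": -1, "dy": 0, "dz": 0, "ax": 0, "ay": 0, "az": 0, "claw": 20},
  {"dx": -1, "dy": 0, "dz": 0, "ax": 0, "ay": 0, "az": 0, "claw": 20},
  {"dx": -1, "dy": 0, "dz": 0, "ax": 0, "ay": 0, "az": 0, "claw": 20},
  {"dx": 0, "dy": 0, "dz": 0, "ax": 0, "ay": 0, "az": 0, "claw": 20},
])

```text
time_s: 13.15
tcp_pos: [0.4761, 0.1288, 0.021]
ee_rot: [[-0.161, -0.987, -0.005], [-0.987, 0.161, -0.004], [0.004, 0.004, -1.0]]
wrist_force: [-0.8, -9.5, 5.1]
gripper_width: 0.366
gripper_force: 30.0
```

```bash
cat > tilt.py <<'E'
from h import *
import pickle,sys
def tilt(c):
    f=c["frame"]; P=cloud(c); h,s,v=cv2.split(cv2.cvtColor(f,cv2.COLOR_BGR2HSV))
    C=np.array([.5025,.2813]); u=np.array([.1607,.987]); l=np.array([-.987,.1607])
    d=P[...,:2]-C; a=d@u*1000; b=d@l*1000
    k=(s>120)&(abs(a)<92)&(abs(b)<140)&(P[...,2]>.025)&(P[...,2]<.06)
    A=np.c_[a[k],b[k],np.ones(k.sum())]; z=P[...,2][k]*1000
    for _ in range(4):
        p=np.linalg.lstsq(A,z,rcond=None)[0]; r=abs(z-A@p); g=r<max(3*np.median(r),.5); A=A[g];z=z[g]
    return dict(n=len(z),front=p@[-100,0,1],rear=p@[80,0,1],side=p[1]*240)
if __name__=="__main__":
    for n in ["scene","top"]:
        print(n,"before",tilt(pickle.load(open(n+"2.pkl","rb")))); c=capture(n); pickle.dump(c,open(n+"3.pkl","wb")); print(n,"now",tilt(c))
    s=sense(); print(s["time_s"],s["tcp_pos"],s["wrist_force"])
E
python3 tilt.py
```

```text
scene before {'n': 1775, 'front': np.float64(35.97491946902756), 'rear': np.float64(35.979262123290084), 'side': np.float64(-0.19266329110685154)}
scene now {'n': 1822, 'front': np.float64(36.8398534692809), 'rear': np.float64(36.164113580546335), 'side': np.float64(0.019539714471719094)}
top before {'n': 2492, 'front': np.float64(37.935636113769526), 'rear': np.float64(37.67041117750213), 'side': np.float64(0.17818368033400311)}
top now {'n': 1597, 'front': np.float64(39.07591469603843), 'rear': np.float64(37.819196875674294), 'side': np.float64(0.19778747060118174)}
13.25 [0.47609576 0.12878481 0.02105264] [-1.0364488  -9.25120324  5.63659797]
```

Emit:
play_rows([
  {"dx": -1, "dy": 0, "dz": 0, "ax": 0, "ay": 0, "az": 0, "claw": 20},
  {"dx": -1, "dy": 0, "dz": 0, "ax": 0, "ay": 0, "az": 0, "claw": 20},
  {"dx": -1, "dy": 0, "dz": 0, "ax": 0, "ay": 0, "az": 0, "claw": 20},
  {"dx": -1, "dy": 0, "dz": 0, "ax": 0, "ay": 0, "az": 0, "claw": 20},
  {"dx": -1, "dy": 0, "dz": 0, "ax": 0, "ay": 0, "az": 0, "claw": 20},
  {"dx": 0, "dy": 0, "dz": 0, "ax": 0, "ay": 0, "az": 0, "claw": 20},
])

```text
time_s: 13.85
tcp_pos: [0.4765, 0.1332, 0.021]
ee_rot: [[-0.161, -0.987, -0.005], [-0.987, 0.161, -0.004], [0.005, 0.005, -1.0]]
wrist_force: [-0.9, -10.2, 6.3]
gripper_width: 0.367
gripper_force: 30.0
```

Emit:
play_rows([
  {"dx": -1, "dy": 0, "dz": 0, "ax": 0, "ay": 0, "az": 0, "claw": 20},
  {"dx": -1, "dy": 0, "dz": 0, "ax": 0, "ay": 0, "az": 0, "claw": 20},
  {"dx": -1, "dy": 0, "dz": 0, "ax": 0, "ay": 0, "az": 0, "claw": 20},
  {"dx": -1, "dy": 0, "dz": 0, "ax": 0, "ay": 0, "az": 0, "claw": 20},
  {"dx": -1, "dy": 0, "dz": 0, "ax": 0, "ay": 0, "az": 0, "claw": 20},
  {"dx": 0, "dy": 0, "dz": 0, "ax": 0, "ay": 0, "az": 0, "claw": 20},
])

```text
time_s: 14.45
tcp_pos: [0.4771, 0.1379, 0.0211]
ee_rot: [[-0.161, -0.987, -0.006], [-0.987, 0.161, -0.005], [0.006, 0.005, -1.0]]
wrist_force: [-2.3, -9.9, 7.2]
gripper_width: 0.363
gripper_force: 30.0
```

```bash
python3 tilt.py | grep -v before
```

```text
scene now {'n': 1856, 'front': np.float64(39.23236327490513), 'rear': np.float64(36.02183402227999), 'side': np.float64(-0.026522539772808607)}
top now {'n': 1546, 'front': np.float64(41.63276377282904), 'rear': np.float64(37.62487714755757), 'side': np.float64(0.36129116945450235)}
14.55 [0.47713247 0.13795942 0.02105871] [ -2.32363323 -10.58534436   6.85350073]
```

Emit:
play_rows([
  {"dx": -1, "dy": 0, "dz": 0, "ax": 0, "ay": 0, "az": 0, "claw": 20},
  {"dx": -1, "dy": 0, "dz": 0, "ax": 0, "ay": 0, "az": 0, "claw": 20},
  {"dx": -1, "dy": 0, "dz": 0, "ax": 0, "ay": 0, "az": 0, "claw": 20},
  {"dx": -1, "dy": 0, "dz": 0, "ax": 0, "ay": 0, "az": 0, "claw": 20},
  {"dx": -1, "dy": 0, "dz": 0, "ax": 0, "ay": 0, "az": 0, "claw": 20},
  {"dx": -1, "dy": 0, "dz": 0, "ax": 0, "ay": 0, "az": 0, "claw": 20},
  {"dx": -1, "dy": 0, "dz": 0, "ax": 0, "ay": 0, "az": 0, "claw": 20},
  {"dx": 0, "dy": 0, "dz": 0, "ax": 0, "ay": 0, "az": 0, "claw": 20},
  {"dx": 0, "dy": 0, "dz": 0, "ax": 0, "ay": 0, "az": 0, "claw": 20},
])

```text
time_s: 15.45
tcp_pos: [0.4782, 0.1448, 0.0211]
ee_rot: [[-0.161, -0.987, -0.006], [-0.987, 0.161, -0.005], [0.006, 0.005, -1.0]]
wrist_force: [-1.9, -10.9, 6.6]
gripper_width: 0.366
gripper_force: 30.0
```

```bash
python3 tilt.py | grep -v before; python3 - <<'E'
import pickle,cv2,numpy as np
a=[pickle.load(open(n+"3.pkl","rb"))["frame"] for n in("scene","top")]
cv2.imwrite("pics/end.png",np.hstack([cv2.resize(a[0][170:270,140:270],(400,308)),cv2.resize(a[1][135:255,120:270],(385,308))]))
E
```

```text
scene now {'n': 1777, 'front': np.float64(40.77329440885371), 'rear': np.float64(36.33865883605653), 'side': np.float64(-0.02062570783065265)}
top now {'n': 1496, 'front': np.float64(43.31443930852726), 'rear': np.float64(37.7586927587416), 'side': np.float64(0.5607561035636044)}
15.55 [0.47818403 0.14476051 0.02106054] [ -2.76336095 -10.30845232   7.56588636]
```

View pics/end.png

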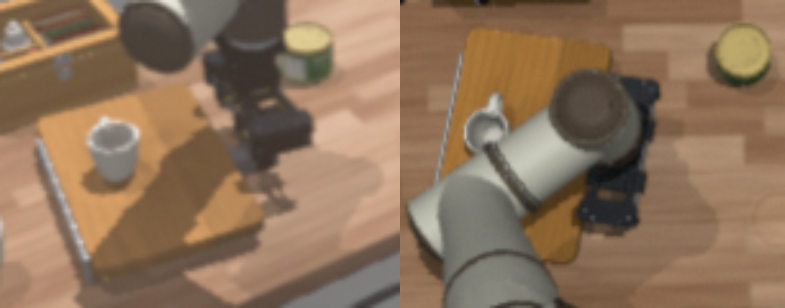

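Both views show the wedge under the middle of the front edge, still gripped, with the board square against the stop bar at (50–90, 150–275) in the left half. The cup is standing at (113,150). The depth data puts the lift at about 4.4–5.4 mm, and the push is about 11 N.

```bash
python3 -c "
from station import *
print(finish_job())"
```

```text
the job is handed in; nothing more can be done
None
```

The job is handed in: the wedge is still gripped under the middle of the board's front edge, which is lifted about 5 mm, with wrist-force readings of about 11 N in the push direction, the cup upright on the board, and 15.6 s on the clock.

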